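# Clamp a vial and slide its stage to the reading head's click stop

## Task

On the sample slide, turn the small crank clockwise (seen from above) until it stops, so that the vise jaw clamps the vial while the stage is still parked at its end of the rail. Then take the stage by its upright knob and slide it along the rail towards the reading head until you feel its spring ball click into the notch there; do not run on through the notch. Finish holding the knob between the fingers with the stage at rest in the notch and the vial still clamped and upright; leave the other things on the bench alone.

Things in the scene. Friction and masses are not known exactly. Their poses are not given: they have to be found in the camera images.
- slide_base: fixed aluminium base plate of the sample slide on the bench, 12 mm thick, with a steel rail along its y axis. Origin on the bench surface under the rail's centre line, halfway along; x points away from the robot to the reading head's side, y along the rail the way the stage leaves its parking end, z up. The plate spans x -55 to 115, y -190 to 190 mm. Its place and yaw (up to 0.2 rad) vary
- stage (a joint): travel of the stage along the rail in m: 0 parked at the -y end, at most 0.19; the notch is at 0.100 + reading_head. Sliding takes about 1.5 N; no spring pulls back. Climbing the first ridge takes up to 6 N more, from 11 to 5 mm before the notch's middle; then the ball drops in, and centres the stage if nothing else holds it. Leaving the notch takes as much again
- stage_mark (a point): centre of the top of the stage deck (aluminium plate 90 x 168 mm, top 34 mm above the bench), axes parallel to slide_base's. A spring-loaded 8 mm steel ball sticks out of the middle of its +x edge. From here the vial stands at x +16 mm, on the -y side of a fixed steel V jaw; the crank's axis is at y -60 mm, the knob at y +64 mm
- handle: upright black round knob fixed on the stage, 20 mm in diameter and 38 mm tall, on a thin steel foot; pinch it from above. Origin on the deck (34 mm above the bench) on its axis; knob from 14 to 52 mm above that. Fixed to the stage, so it moves only along the rail
- handle_mid (a point): middle of the knob on its axis, 67 mm above the bench
- crank (a joint): angle of the crank in rad, growing clockwise seen from above; 5.2 is its hard stop, where the vise is fully clamped. It starts at 0 to 1.2 and the jaw moves 2.4 mm per rad. It turns with about 0.045 Nm of friction (1.5 N at the grip) and stays where left
- crank_axis (a point): point on the crank's upright axis, 99 mm above the bench
- crank_grip_mid (a point): middle of the crank's upright black grip, a free-spinning round pin 11 mm in diameter and 36 mm tall (82 to 118 mm above the bench), whose axis is 30 mm from crank_axis. It stands higher than the rest of the stage; pinched from above it can be led round the circle without turning the hand
- jaw: moving steel jaw pad, 30 x 5 x 26 mm, spring-backed, that moves to +y on to the vial. Origin on its face at deck height. It meets the vial about 1.2 rad before the crank's stop, then its spring presses up to about 10 N
- vial: capped glass vial with a blue cap standing loose on the stage between the jaw and the V jaw, 22 mm in diameter, 50 mm tall; origin at the centre of its underside, z up
- reading_head (a joint): where the reading head is clamped along the base, in m (0: notch at y 0 of slide_base). It varies from -0.015 to 0.06 and cannot be moved by hand
- notch (a point): middle of the notch between two small steel ridges (10 mm apart) on the foot of the reading head, a grey and white block 56 mm wide, its top 99 mm above the bench, with a round black lens, standing on the +x side of the rail; axes parallel to slide_base's. The stage's ball lies in the notch when stage_mark has the same y along the rail as this point (within 2 mm is good)
- weight: small shiny test weight with a knob, 22 mm wide, 44 mm tall; a bystander, to be left alone; origin at the centre of its underside
- crucible: white porcelain crucible, 45 mm wide, 32 mm tall; a bystander, to be left alone; origin at the centre of its underside
- spare_vial: another capped vial, standing on the bench, 22 mm wide, 50 mm tall; a bystander, to be left alone; origin at the centre of its underside
- cup: lidded sample cup, 61 mm wide, 59 mm tall; a bystander, to be left alone; origin at the centre of its underside
- beaker: glass beaker, 78 mm wide, 92 mm tall; a bystander, to be left alone; origin at the centre of its underside
- dropper: dropper bottle, 29 mm wide, 102 mm tall; a bystander, to be left alone; origin at the centre of its underside

How it is judged:
By the outcome, as a careful person would: the job done as asked, in the order asked, and still so for the second after the job is handed in, while the arm keeps its last pose, push and grip.
It also fails if it takes over 64 s, if anything falls off the work surface, if the arm or the gripper's body presses on something with over 40 N, if the wrist force passes 120 N, or if a joint passes its speed limit or range.

## Robot

A 6-joint arm with a two-finger parallel gripper is mounted at the origin on a cart in front of the work surface, level with it; the furniture and walls round the work are solid. World frame = base frame: x ahead of the robot, y to its left, z up, the work surface at z = 0. Lengths are in mm, angles in rad, forces in N, time in s.
With the tool pointing down it reaches from about 300 to 775 mm from the base axis. Payload 14.6 kg.
Tool frame: the origin (TCP) lies between the finger pads; the fingertips stand 17 mm ahead of it and the grasp point (between the pads) lies 2 mm behind it (bot.tcp_to_tips is the distance from the TCP to the fingertips, in mm); z points along the fingers, y is the line along which they close (so a half turn about z gives the same grasp; the last joint's range is limited). The gripper opens to 94 mm and grips with 3 to 60 N. Pads are 16 mm wide; open, the fingers measure 119 mm over their backs; the gripper's body (75 mm by 177 mm) begins 78 mm behind the grasp point.
Start: joints at [-1.34, 0.3, 1.521, -0, 1.321, -0.067], TCP at [161.373, -525.783, 222.446] pointing down, gripper open.
Joint ranges: [-3.03, 3.03], [-0.79, 2.21], [0.23, 2.52], [-1.04, 4.18], [0, 3.07], [-2.55, 2.55]. Speed limits (rad/s): [2.22, 2.22, 2.57, 3.14, 3.14, 3.14].

## Interface

Orientations are given as a unit quaternion [x, y, z, w].
In Python, from workcell import state, eyes, bot gives the robot as it stands. The module is installed in compiled form; this text tells all that it offers.
- The arm moves only by the tool send_rows, never from a script. Its arguments are lists of equal length, an entry for each row: "delta_pos": the shift along the tool's x, y, z in m, a list of three; "roll": the turn about the tool's z in rad. In form: {"delta_pos": [[tx, ty, tz], ...], "roll": [roll, ...]}. A call has 1 to 20 rows; each row is the pose to reach, as a shift and turn from the pose commanded when the call began, along the tool's axes at that moment; what a row does not reach only later rows make up. A row lasts 1/12 s, in which the tool goes at most 41.7 mm and 7.16 degrees, less where a joint would pass 70% of its speed; a pose out of reach is approached as far as the arm can. A call with a gripper value outside its range is refused whole. "hand" is the closure in counts, from 0 (fully open) to 255 (shut), set as the call begins (left out, the last holds). The fingers move at their own pace and stop on an object; "force" is the grip in N (left out, the last holds). Time passes only in rows, so rows that repeat a pose let the fingers close. It gives the time, the measured TCP pose, the force, the opening and the grip force at its end, in the units of the state.
- state(): the state, without advancing time (a new reading comes with each control period).
- eyes.read_camera(name): name is "side" or "top" or "wrist"; returns the picture (480x640x3 uint8, blue, green, red); there is no depth.
- eyes.camera_info(name): a dict with "fx", "fy", "cx", "cy" (pixels), "cam_to_world" (4x4, takes a point from camera to world coordinates). Camera axes: x right, y down, z forward; pixel columns grow to the right and rows downward; lengths in mm; the calibration is good to about 2 mm. A picture is of the moment at which its call begins: read the wrist's pose just before it. camera_info takes no time and is no camera call; for the wrist camera it gives the pose at the moment of the call.
- bot.job_done(): hands the job in; it is judged then, once.
The state is a dict: "time_s": time; "joint_pos": joint angles; "dq": joint speeds; "joint_efforts": joint torques, N m; "position": TCP position; "tool_rot": TCP orientation; "contact_force": force on the tool from outside, world axes, zero at the start; "ft_torque": the same for the moment, N m; "width": finger opening in mm; "gripper_force": force on a finger pad.
Only numpy, scipy, OpenCV 4.12 (cv2) and the standard library are available. Lean on these libraries where they do the work, as an engineer would, in place of code of your own. Each camera call takes 0.05 s, during which the arm holds its last target. There are 200 camera calls.

## Working session

There is one attempt and no reset: what is moved stays moved. The work goes in short steps, Python scripts to look and compute and a tool call to move; the robot and the scene stay as the last step left them, time stands still between calls to the robot, and variables do not carry over. Pictures are saved under pics/ and viewed, at most 10 in all, crops included, and the job is handed in when it is done.

Besides the shell and the picture viewer there is one more tool, called after "Call:" as name([rows], argument=value, ...), one row to a line, values as JSON. send_rows: Moves the arm, as the interface text tells. Its arguments: {"type":"object","properties":{"delta_pos":{"type":"array","items":{"type":"array","items":{"type":"number"}}},"roll":{"type":"array","items":{"type":"number"}},"hand":{"type":"number"},"force":{"type":"number"}},"required":["delta_pos","roll"]}

```bash
mkdir -p pics; cat > h.py <<'E'
import numpy as np, cv2
from workcell import state, eyes, bot
def info(n):
    i=eyes.camera_info(n); return np.array([[i['fx'],0,i['cx']],[0,i['fy'],i['cy']],[0,0,1.]]),np.array(i['cam_to_world'])
def ray(K,T,px):
    d=T[:3,:3]@np.linalg.solve(K,[px[0],px[1],1.]); return T[:3,3],d
def onplane(K,T,px,z):
    o,d=ray(K,T,px); return o+d*(z-o[2])/d[2]
def proj(K,T,p):
    c=T[:3,:3].T@(np.array(p,float)-T[:3,3]); q=K@c; return q[:2]/q[2]
E
python3 - <<'E'
from h import *
s=state(); print({k:np.round(v,3).tolist() for k,v in s.items()})
for n in('top','side'):
    K,T=info(n); print(n,K.tolist(),np.round(T,3).tolist()); cv2.imwrite(f'pics/{n}0.png',eyes.read_camera(n))
E
```

```text
{'time_s': 0.0, 'joint_pos': [-1.34, 0.3, 1.522, -0.0, 1.321, -0.067], 'dq': [0.001, 0.001, -0.001, -0.001, 0.0, 0.0], 'joint_efforts': [-0.001, -53.18, -35.274, 0.071, 0.024, -0.0], 'position': [161.321, -525.549, 221.878], 'tool_rot': [0.989, 0.148, -0.0, -0.001], 'contact_force': [-1.41, -1.024, -0.622], 'ft_torque': [0.082, -0.013, 0.004], 'gripper_force': 0.0, 'width': 93.834}
top [[471.00636391123226, 0.0, 319.1837511829605], [0.0, 471.00636391123226, 247.885056841634], [0.0, 0.0, 1.0]] [[-0.001, -0.983, 0.182, 412.037], [-1.0, 0.003, 0.007, 70.365], [-0.007, -0.182, -0.983, 985.68], [0.0, 0.0, 0.0, 1.0]]
side [[569.3374513663034, 0.0, 313.06566446676635], [0.0, 569.3374513663034, 241.1736299219388], [0.0, 0.0, 1.0]] [[-0.873, -0.267, 0.408, 115.985], [-0.487, 0.495, -0.72, 905.949], [-0.009, -0.827, -0.562, 732.6], [0.0, 0.0, 0.0, 1.0]]
```

View pics/top0.png

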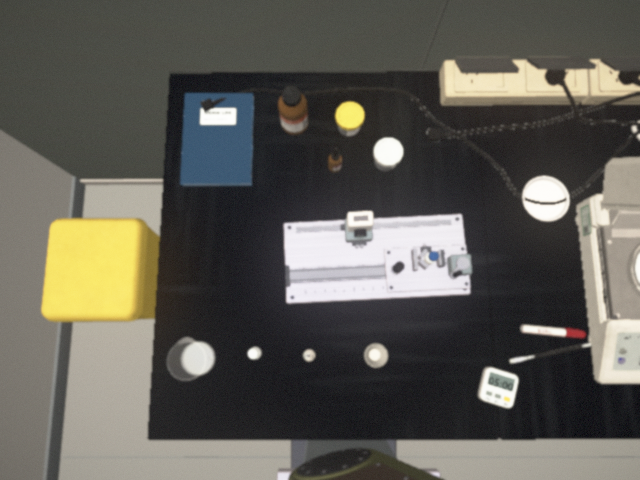

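View pics/side0.png

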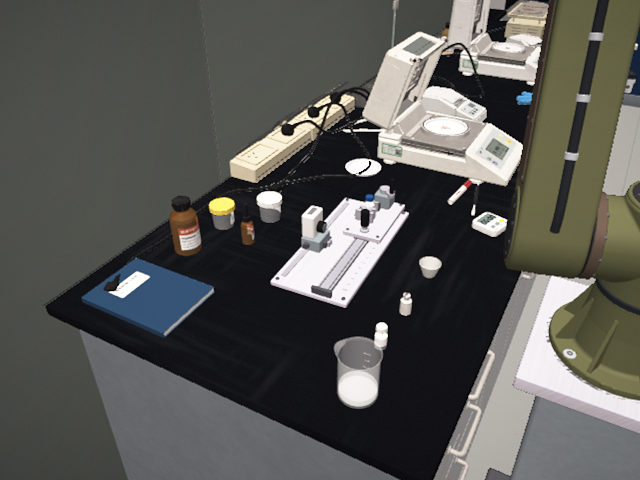

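The top view shows the base plate with corners near (284,222), (463,214), (470,293) and (288,302). The stage is at the right (-y) end, with the knob at (398,267), the blue cap at (434,257), the crank block at (459,264) and the reading head at (360,225). I'll measure these and zoom in.

```bash
python3 - <<'E'
from h import *
K,T=info('top'); im=cv2.imread('pics/top0.png')
crop=im[195:315,270:490]
cv2.imwrite('pics/top0c.png',cv2.resize(crop,None,fx=3.6,fy=3.6,interpolation=cv2.INTER_CUBIC)[:600,:800])
g=cv2.cvtColor(im,cv2.COLOR_BGR2GRAY)
m=((g>120)*255).astype(np.uint8); m[:, :275]=0;m[:,480:]=0;m[:205]=0;m[310:]=0
c=max(cv2.findContours(m,0,1)[0],key=cv2.contourArea)
print(cv2.minAreaRect(c), cv2.approxPolyDP(cv2.convexHull(c),5,True)[:,0].tolist())
# plate corners at z=12
for p in [(284,222),(463,214),(470,293),(288,302)]: print(p,onplane(K,T,p,12).round(1))
E
```

```text
((377.05230712890625, 254.06301879882812), (89.4983901977539, 186.59414672851562), 87.1844482421875) [[283, 224], [362, 210], [461, 214], [470, 292], [288, 303]]
(284, 222) [648.5 151.8  12. ]
(463, 214) [ 664.8 -228.8   12. ]
(470, 293) [ 496.9 -233.7   12. ]
(288, 302) [479.2 141.4  12. ]
```

View pics/top0c.png

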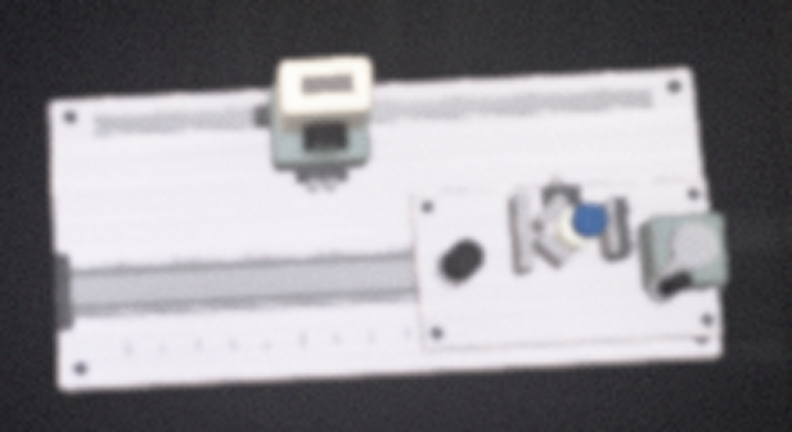

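The zoomed view shows the crank disc near full-image (463.6,262), its black grip near (457.8,273), the knob at (398.3,267), the ridges at (359.5,245), and the cap at (434,256). Next I'll convert these to world points and check them against the plate geometry.

```bash
cat >> h.py <<'E'
yaw=0.045; O=np.array([542.4,-43.6]); V=np.array([np.cos(yaw),np.sin(yaw)]); U=np.array([-V[1],V[0]])
def w(x,y): return O+x*V+y*U
def sl(p): d=np.array(p[:2])-O; return np.array([d@V,d@U])
def totool(p):  # world target xyz -> delta in tool axes (m) from measured pose
    from scipy.spatial.transform import Rotation as R
    s=state(); return (R.from_quat(s['tool_rot']).inv().apply(np.array(p)-s['position'])/1000).round(4)
E
python3 - <<'E'
from h import *
K,T=info('top')
for n,p,z in [('knobtop',(398.3,266.5),84),('disc',(463.6,262.2),78),('grip top',(457.5,273),110),('ridge',(359.4,245),25),('cap',(434,256),82),('headtop',(360,216),99)]:
    q=onplane(K,T,p,z); print(n,q.round(1),'slide',sl(q).round(1))
print('exp axis',w(0,-160),'knob',w(0,-36))
c=w(0,-160); print(totool([*c,190]))
E
```

```text
knobtop [542.1 -76.1  84. ] slide [ -1.8 -32.5]
disc [ 551.1 -204.2   78. ] slide [   1.4 -160.8]
grip top [ 525.8 -182.   110. ] slide [ -22.8 -137.5]
ridge [595.8  -6.5  25. ] slide [55.  34.7]
cap [ 562.8 -146.3   82. ] slide [  15.7 -103.6]
headtop [638.9  -2.7  99. ] slide [98.2 36.5]
exp axis [ 549.59757025 -203.43802734] knob [544.01945331 -79.56355615]
[ 0.4657 -0.194   0.0322]
```

Call:
send_rows([
  [0.02,-0.03,-0.01],
  [0.05,-0.07,-0.01],
  [0.08,-0.11,-0.01],
  [0.11,-0.15,-0.01],
  [0.14,-0.19,-0.01],
  [0.166,-0.237,-0.01],
  [0.2,-0.233,-0.01],
  [0.235,-0.227,-0.01],
  [0.27,-0.222,-0.01],
  [0.305,-0.217,-0.01],
  [0.34,-0.212,-0.01],
  [0.375,-0.207,-0.01],
  [0.41,-0.202,-0.01],
  [0.44,-0.198,-0.01],
  [0.465,-0.194,-0.01],
  [0.466,-0.194,-0.01],
  [0.466,-0.194,-0.01],
], roll=[0,-0.1,-0.2,-0.3,-0.4,-0.5,-0.6,-0.7,-0.8,-0.9,-1.0,-1.1,-1.2,-1.3,-1.32,-1.32,-1.32])

```text
time_s: 1.52
position: [550.3, -203.1, 231.3]
tool_rot: [0.69, 0.724, -0.0, -0.001]
contact_force: [-0.3, 0.2, 0.2]
width: 94.0
gripper_force: 0.0
```

```bash
python3 - <<'E'
from h import *
s=state(); print(s['time_s'],np.round(s['position'],1),np.round(s['tool_rot'],3),np.round(s['contact_force'],1))
K,T=info('wrist'); im=eyes.read_camera('wrist'); np.savez('pics/w1.npz',K=K,T=T); cv2.imwrite('pics/w1.png',im)
print(np.round(T,2).tolist(),K[0,0])
for n,p in [('knobtop',[*w(0,-36),86]),('axis',[*w(0,-160),80]),('cap',[*w(16,-100),84])]: print(n,proj(K,T,p).round())
E
```

```text
1.5167 [ 550.3 -203.1  231.3] [ 0.69   0.724 -0.    -0.001] [-0.3  0.2  0.2]
[[1.0, 0.05, 0.01, 547.57], [0.05, -0.97, -0.25, -131.5], [-0.0, 0.25, -0.97, 393.39], [0.0, 0.0, 0.0, 1.0]] 427.1970097884256
knobtop [311.  54.]
axis [310. 233.]
cap [333. 152.]
```

View pics/w1.png

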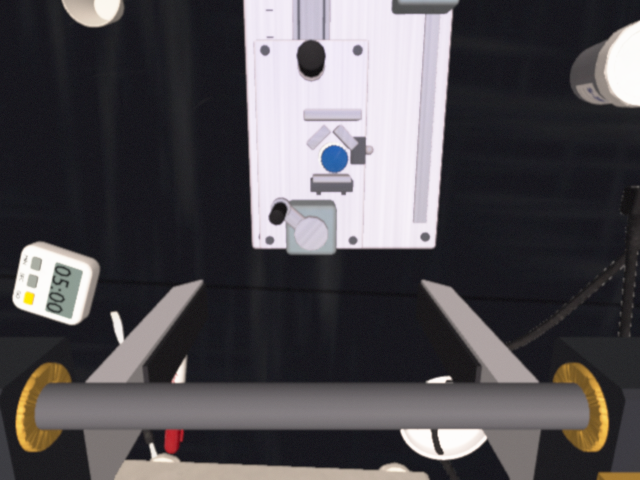

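The wrist view agrees with the estimate: knob top at (311,50), disc at (311,233), grip near (278,212). I'll segment the grip and knob.

```bash
python3 - <<'E'
from h import *
d=np.load('pics/w1.npz');K,T=d['K'],d['T'];im=cv2.imread('pics/w1.png').astype(int).max(2)
for n,(x0,y0,x1,y1) in {'grip':(262,192,296,232),'knob':(290,36,332,86)}.items():
    m=(im[y0:y1,x0:x1]<70).astype(np.uint8)
    k,l,st,c=cv2.connectedComponentsWithStats(m); i=1+st[1:,4].argmax(); print(n,st[i]+np.array([x0,y0,0,0,0]),c[i]+[x0,y0])
    if n=='grip': print('\n'.join(''.join('#' if v else '.' for v in r) for r in m))
for p in [(278,213),(277,215),(276,216)]:
    for z in(100,118): q=onplane(K,T,p,z);print(p,z,q.round(1),sl(q).round(1))
for n,p,z in [('disc',(311,233),82),('cap',(334,158),84),('knob',(311,49),86)]:
    q=onplane(K,T,p,z);print(n,q.round(1),sl(q).round(1))
# predicted grip pixels top & bottom for candidate angles around axis (0,-160)
for a in np.arange(120,171,10):
    g=w(30*np.cos(np.radians(a)),-160+30*np.sin(np.radians(a))); print(a,g.round(1),proj(K,T,[*g,118]).round(1),proj(K,T,[*g,82]).round(1))
E
```

```text
grip [270 203  17  21 257] [277.90272374 213.13618677]
..................................
..................................
..................................
..................................
..................................
..................................
..................................
..................................
..................................
..................................
..................................
................#####.............
..............#########...........
.............##########...........
............############..........
............############..........
...........##############.........
...........##############.........
..........##############..........
..........##############..........
..........##############..........
.........###############..........
.........##############...........
........###############...........
........###############...........
........##############............
........##############............
........##############............
.........############.............
.........###########..........
[... 442 characters left out ...]
00. ] [ -22.5 -141.2]
(278, 213) 118 [ 527.5 -182.4  118. ] [ -21.1 -138. ]
(277, 215) 100 [ 525.6 -187.1  100. ] [ -23.3 -142.6]
(277, 215) 118 [ 526.9 -183.7  118. ] [ -21.8 -139.3]
(276, 216) 100 [ 524.9 -187.9  100. ] [ -24.  -143.3]
(276, 216) 118 [ 526.3 -184.4  118. ] [ -22.4 -139.9]
disc [ 550. -203.   82.] [   0.4 -159.6]
cap [ 563.7 -147.1   84. ] [  16.6 -104.4]
knob [544.  -76.7  86. ] [  0.1 -33.1]
120 [ 533.4 -178.2] [287.2 207.1] [290. 199.]
130 [ 529.3 -181.3] [280.7 211.6] [284.2 203. ]
140 [ 525.8 -185.2] [275.2 217.2] [279.3 208. ]
150 [ 523.  -189.6] [270.7 223.6] [275.3 213.7]
160 [ 521.  -194.5] [267.5 230.6] [272.5 220. ]
170 [ 519.8 -199.6] [265.7 238. ] [270.8 226.6]
```

Call:
send_rows([
  [0.01,-0.012,0.02],
  [0.019,-0.0234,0.045],
  [0.019,-0.0234,0.07],
  [0.019,-0.0234,0.095],
  [0.019,-0.0234,0.115],
  [0.019,-0.0234,0.126],
  [0.019,-0.0234,0.126],
], roll=[0,0,0,0,0,0,0])

```text
time_s: 2.15
position: [524.2, -185.7, 104.7]
tool_rot: [0.691, 0.723, -0.001, -0.002]
contact_force: [0.3, 0.6, -0.6]
width: 94.0
gripper_force: 0.0
```

Call:
send_rows([
  [0,0,0],
  [0,0,0],
  [0,0,0],
  [0,0,0],
  [0,0,0],
  [0,0,0],
  [0,0,0],
  [0,0,0],
  [0,0,0],
  [0,0,0],
], roll=[0,0,0,0,0,0,0,0,0,0], hand=255, force=20)

```text
time_s: 2.98
position: [525.7, -185.7, 106.4]
tool_rot: [0.69, 0.724, 0.0, -0.0]
contact_force: [0.2, -0.8, -0.1]
width: 30.6
gripper_force: 0.0
```

Call:
send_rows([
  [0,0,0],
  [0,0,0],
  [0,0,0],
  [0,0,0],
  [0,0,0],
  [0,0,0],
], roll=[0,0,0,0,0,0])

```text
time_s: 3.48
position: [525.8, -185.7, 106.5]
tool_rot: [0.69, 0.724, 0.0, 0.0]
contact_force: [2.1, 0.1, -0.8]
width: 10.2
gripper_force: 20.0
```

```bash
python3 - <<'E'
from h import *
s=state(); p=sl(s['position']); print(p,np.round(s['contact_force'],1),s['width'])
a0=140
for a in range(140,-170,-6):
    t=np.radians(a); b=np.radians(140); print(140-a,[round(.03*(np.sin(t)-np.sin(b)),4),round(.03*(np.cos(t)-np.cos(b)),4),0],end=', ')
E
```

```text
[ -23.002509   -141.24990333] [ 2.1  0.1 -0.8] 10.21684030004348
0 [np.float64(0.0), np.float64(0.0), 0], 6 [np.float64(0.0023), np.float64(0.0021), 0], 12 [np.float64(0.0044), np.float64(0.0045), 0], 18 [np.float64(0.0062), np.float64(0.0071), 0], 24 [np.float64(0.0077), np.float64(0.0098), 0], 30 [np.float64(0.0089), np.float64(0.0127), 0], 36 [np.float64(0.0098), np.float64(0.0157), 0], 42 [np.float64(0.0104), np.float64(0.0188), 0], 48 [np.float64(0.0107), np.float64(0.0219), 0], 54 [np.float64(0.0106), np.float64(0.0251), 0], 60 [np.float64(0.0103), np.float64(0.0282), 0], 66 [np.float64(0.0096), np.float64(0.0313), 0], 72 [np.float64(0.0085), np.float64(0.0342), 0], 78 [np.float64(0.0072), np.float64(0.0371), 0], 84 [np.float64(0.0056), np.float64(0.0398), 0], 90 [np.float64(0.0037), np.float64(0.0423), 0], 96 [np.float64(0.0016), np.float64(0.0446), 0], 102 [np.float64(-0.0008), np.float64(0.0466), 0], 108 [np.float64(-0.0034), np.float64(0.0484), 0], 114 [np.float64(-0.0061), np.float64(0.0499), 0], 120 [np.float64(-0.009), np.float64(0.0512), 0], 126 [np.float64(-0.012), np.
[... 820 characters left out ...]
8 [np.float64(-0.0493), np.float64(0.024), 0], 234 [np.float64(-0.0492), np.float64(0.0209), 0], 240 [np.float64(-0.0488), np.float64(0.0178), 0], 246 [np.float64(-0.0481), np.float64(0.0147), 0], 252 [np.float64(-0.0471), np.float64(0.0117), 0], 258 [np.float64(-0.0458), np.float64(0.0089), 0], 264 [np.float64(-0.0442), np.float64(0.0062), 0], 270 [np.float64(-0.0423), np.float64(0.0037), 0], 276 [np.float64(-0.0401), np.float64(0.0014), 0], 282 [np.float64(-0.0378), np.float64(-0.0007), 0], 288 [np.float64(-0.0352), np.float64(-0.0025), 0], 294 [np.float64(-0.0324), np.float64(-0.004), 0], 300 [np.float64(-0.0295), np.float64(-0.0052), 0], 306 [np.float64(-0.0265), np.float64(-0.0061), 0],
```

Call:
send_rows([
  [0.0023,0.0021,0],
  [0.0044,0.0045,0],
  [0.0062,0.0071,0],
  [0.0077,0.0098,0],
  [0.0089,0.0127,0],
  [0.0098,0.0157,0],
  [0.0104,0.0188,0],
  [0.0107,0.0219,0],
  [0.0106,0.0251,0],
  [0.0103,0.0282,0],
  [0.0096,0.0313,0],
  [0.0085,0.0342,0],
  [0.0072,0.0371,0],
  [0.0056,0.0398,0],
  [0.0037,0.0423,0],
  [0.0016,0.0446,0],
  [-0.0008,0.0466,0],
  [-0.0034,0.0484,0],
  [-0.0061,0.0499,0],
  [-0.0061,0.0499,0],
], roll=[0,0,0,0,0,0,0,0,0,0,0,0,0,0,0,0,0,0,0,0])

```text
time_s: 5.15
position: [576.1, -190.1, 106.5]
tool_rot: [0.69, 0.723, 0.0, 0.0]
contact_force: [0.8, -2.3, 0.3]
width: 10.1
gripper_force: 20.0
```

```bash
python3 - <<'E'
from h import *
s=state(); p=sl(s['position']); print(p,np.round(s['contact_force'],1),s['width'],s['gripper_force'])
K,T=info('wrist'); im=eyes.read_camera('wrist'); np.savez('pics/w2.npz',K=K,T=T); cv2.imwrite('pics/w2.png',im)
for y in(-100,-90): print(proj(K,T,[*w(16,y),84]),proj(K,T,[*w(0,y+64),86]))
E
```

```text
[  27.0739392  -147.82278694] [ 0.8 -2.3  0.3] 10.116422794152946 20.000011324882507
[285.22627073 191.16565126] [241.65709408  27.84713338]
[284.90476094 167.72337896] [240.63827342  -0.63635443]
```

View pics/w2.png

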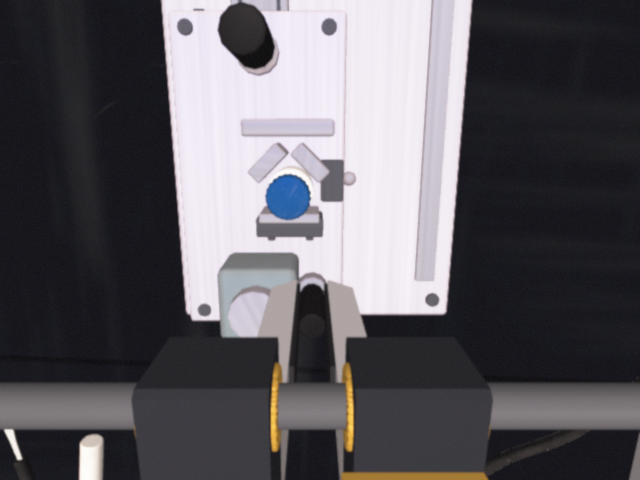

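The stage is still parked (cap at (289,195), 191 predicted) and the crank is following. I'll continue.

Call:
send_rows([
  [-0.0029,0.0013,0],
  [-0.0059,0.0022,0],
  [-0.009,0.0028,0],
  [-0.0121,0.0031,0],
  [-0.0153,0.003,0],
  [-0.0184,0.0026,0],
  [-0.0215,0.0019,0],
  [-0.0244,0.0009,0],
  [-0.0273,-0.0004,0],
  [-0.03,-0.002,0],
  [-0.0325,-0.0039,0],
  [-0.0348,-0.0061,0],
  [-0.0368,-0.0084,0],
  [-0.0386,-0.011,0],
  [-0.0401,-0.0138,0],
  [-0.0414,-0.0167,0],
], roll=[0,0,0,0,0,0,0,0,0,0,0,0,0,0,0,0])

```text
time_s: 6.53
position: [560.9, -231.9, 106.5]
tool_rot: [0.69, 0.724, 0.0, 0.0]
contact_force: [1.5, 0.9, -1.0]
width: 10.7
gripper_force: 20.0
```

```bash
cat > st.py <<'E'
from h import *
s=state(); p=sl(s['position']); f=s['contact_force']; print(s['time_s'],'slide',p.round(2),'F slide x,y,z',round(f[:2]@V,1),round(f[:2]@U,1),round(f[2],1),'w',round(s['width'],2),s['gripper_force'].__round__(1), 'tau',np.round(s['ft_torque'],2))
E
python3 st.py
```

```text
6.5333 slide [  10.01 -188.94] F slide x,y,z 1.5 0.8 -1.0 w 10.69 20.0 tau [ 0.01 -0.49  0.04]
```

Call:
send_rows([
  [-0.0009,-0.003,0],
  [-0.0015,-0.006,0],
  [-0.0018,-0.0092,0],
  [-0.0018,-0.0092,0],
], roll=[0,0,0,0])

```text
time_s: 6.87
position: [551.3, -234.0, 106.5]
tool_rot: [0.69, 0.723, -0.0, -0.0]
contact_force: [-0.7, -1.2, -0.6]
width: 10.5
gripper_force: 20.0
```

```bash
python3 st.py
```

```text
6.8667 slide [   0.37 -190.65] F slide x,y,z -0.8 -1.2 -0.6 w 10.52 20.0 tau [-0.34  0.09 -0.02]
```

Call:
send_rows([
  [0.0,-0.0016,0],
  [0.0001,-0.0031,0],
  [0.0003,-0.0047,0],
  [0.0005,-0.0062,0],
  [0.0005,-0.0062,0],
], roll=[0,0,0,0,0])

```text
time_s: 7.28
position: [545.5, -233.6, 106.5]
tool_rot: [0.69, 0.724, -0.0, -0.0]
contact_force: [0.7, 0.3, 0.7]
width: 10.4
gripper_force: 20.0
```

```bash
python3 st.py
```

```text
7.2833 slide [  -5.43 -189.93] F slide x,y,z 0.7 0.3 0.7 w 10.43 20.0 tau [-0.15 -0.2   0.  ]
```

Call:
send_rows([
  [0.0003,-0.0016,0],
  [0.0007,-0.0031,0],
  [0.0012,-0.0046,0],
  [0.0017,-0.0061,0],
  [0.0017,-0.0061,0],
], roll=[0,0,0,0,0])

```text
time_s: 7.7
position: [539.3, -232.1, 106.5]
tool_rot: [0.69, 0.724, -0.0, -0.0]
contact_force: [0.3, -0.0, 0.3]
width: 10.5
gripper_force: 20.0
```

```bash
python3 st.py
```

```text
7.7 slide [ -11.57 -188.17] F slide x,y,z 0.3 -0.0 0.3 w 10.46 20.0 tau [-0.07 -0.24 -0.01]
```

Call:
send_rows([
  [0.0006,-0.0014,0],
  [0.0013,-0.0028,0],
  [0.0021,-0.0042,0],
  [0.0029,-0.0055,0],
  [0.0029,-0.0055,0],
], roll=[0,0,0,0,0])

```text
time_s: 8.12
position: [535.6, -229.3, 106.7]
tool_rot: [0.69, 0.724, 0.001, 0.002]
contact_force: [17.2, -0.7, -7.6]
width: 10.7
gripper_force: 20.0
```

```bash
python3 st.py
```

```text
8.1167 slide [ -15.18 -185.23] F slide x,y,z 17.1 -1.4 -7.6 w 10.69 20.0 tau [-0.13 -3.32  0.01]
```

X force has risen to 17 N, so the crank is at its stop. I'll relieve a little, open and lift.

Call:
send_rows([
  [0,0.001,0],
  [0,0.001,0],
], roll=[0,0])

```text
time_s: 8.28
position: [536.0, -229.3, 106.6]
tool_rot: [0.69, 0.724, 0.001, 0.001]
contact_force: [11.3, 0.1, -4.5]
width: 10.3
gripper_force: 20.0
```

```bash
python3 st.py
```

```text
8.2833 slide [ -14.76 -185.27] F slide x,y,z 11.3 -0.4 -4.5 w 10.28 20.0 tau [-0.   -2.22 -0.04]
```

Call:
send_rows([
  [0,0,0],
  [0,0,0],
  [0,0,0],
  [0,0,0],
  [0,0,0],
  [0,0,-0.02],
  [0,0,-0.05],
  [0,0,-0.08],
  [0,0,-0.1],
  [0,0,-0.12],
  [0,0,-0.12],
], roll=[0,0,0,0,0,0,0,0,0,0,0], hand=115)

```text
time_s: 9.2
position: [535.9, -230.0, 230.6]
tool_rot: [0.69, 0.724, 0.001, 0.003]
contact_force: [0.1, -0.1, 0.5]
width: 51.6
gripper_force: 0.0
```

```bash
python3 st.py; python3 - <<'E'
from h import *
K,T=info('wrist'); im=eyes.read_camera('wrist'); np.savez('pics/w3.npz',K=K,T=T); cv2.imwrite('pics/w3.png',im)
for n,p in [('knobtop',[*w(0,-36),86]),('axis',[*w(0,-160),82]),('cap',[*w(16,-100),84])]: print(n,proj(K,T,p).round(1))
E
```

```text
9.2 slide [ -14.93 -185.94] F slide x,y,z 0.1 -0.1 0.5 w 51.62 0.0 tau [-0.03 -0.03 -0.01]
knobtop [333.4   8.8]
axis [330.5 198.1]
cap [355.  112.2]
```

View pics/w3.png

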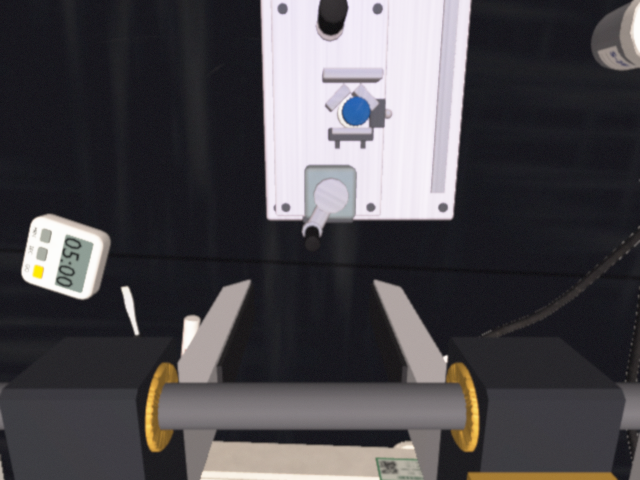

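Crank against its stop and the vial is held in the V: cap at (356,111), disc at (331,196), grip at (312,238). Now over the knob for a numeric check.

Call:
send_rows([
  [0.03,0.003,0],
  [0.065,0.006,0],
  [0.1,0.01,0],
  [0.13,0.014,0],
  [0.152,0.015,0],
  [0.152,0.015,0],
  [0.152,0.015,0],
], roll=[0,0,0,0,0,0,0])

```text
time_s: 9.83
position: [542.5, -76.3, 225.2]
tool_rot: [0.69, 0.724, -0.0, -0.001]
contact_force: [0.2, -0.6, 0.3]
width: 51.6
gripper_force: 0.0
```

```bash
python3 st.py; python3 - <<'E'
from h import *
K,T=info('wrist'); im=eyes.read_camera('wrist'); cv2.imwrite('pics/w4.png',im)
np.savez('pics/w4.npz',K=K,T=T)
a,b=proj(K,T,[*w(0,-34),86]),proj(K,T,[*w(0,-34),48]); print('pred top,bot',a,b)
x,y=((a+b)/2).astype(int); g=im.astype(int).max(2)
x0,y0=x-35,y-40; m=(g[y0:y+40,x0:x+35]<70).astype(np.uint8)
k,l,st,c=cv2.connectedComponentsWithStats(m); i=1+st[1:,4].argmax(); print(st[i]+np.array([x0,y0,0,0,0]),c[i]+[x0,y0], onplane(K,T,c[i]+[x0,y0],69), sl(onplane(K,T,c[i]+[x0,y0],69)))
# cap and ridges of the head
h=cv2.cvtColor(im,cv2.COLOR_BGR2HSV); m=cv2.inRange(h,(100,120,60),(130,255,255)); M=cv2.moments(m); p=(M['m10']/M['m00'],M['m01']/M['m00']); print('cap',p,sl(onplane(K,T,p,82)))
E
```

```text
9.8333 slide [ -1.41 -32.68] F slide x,y,z 0.2 -0.6 0.3 w 51.64 0.0 tau [-0.01 -0.14  0.01]
pred top,bot [313.37534376 238.01867057] [313.27345064 226.98337032]
[301 218  25  32 639] [313.21126761 233.67762128] [543.87647469 -78.27740235  69.        ] [ -0.08497648 -34.70871634]
cap (334.5833333333333, 317.1138211382114) [ 16.68448235 -97.69656356]
```

View pics/w4.png

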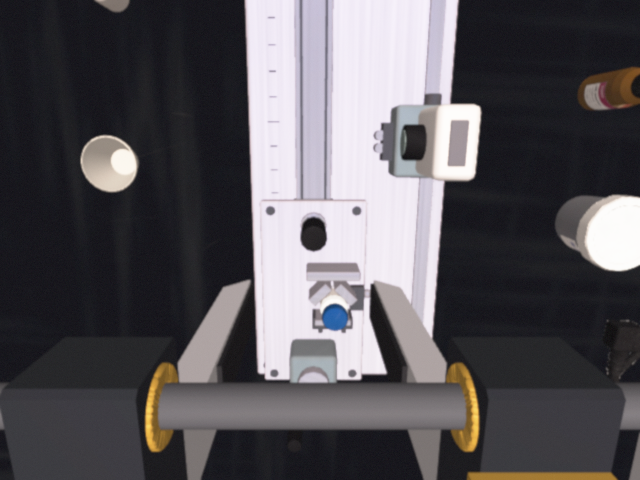

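Knob is at slide (-0.1,-34.7), ridges at (379,134) and (379,148), ball near (368,294). I'll descend and pinch, and work out the travel.

```bash
python3 - <<'E'
from h import *
d=np.load('pics/w4.npz');K,T=d['K'],d['T'];im=cv2.imread('pics/w4.png')
for z in(22,28,34): print(z,[sl(onplane(K,T,p,z)).round(1).tolist() for p in [(379,134),(379,148),(368,294)]])
g=cv2.cvtColor(im,cv2.COLOR_BGR2GRAY)
print(g[128:154,372:386]); print(g[286:304,362:376])
E
```

```text
22 [[54.1, 39.3], [54.6, 28.0], [50.2, -101.7]]
28 [[53.2, 39.3], [53.7, 28.2], [49.3, -99.4]]
34 [[52.3, 39.3], [52.8, 28.4], [48.5, -97.1]]
[[239 238 237 239 239 238 239 232 195 119  70  81  94  98]
 [240 238 237 237 236 234 233 227 188 126  90  87  95  97]
 [240 238 235 230 220 214 214 214 192 164 138 108  97  98]
 [239 236 225 201 186 190 196 203 200 194 173 129 101  98]
 [240 231 200 164 170 190 198 202 202 201 186 138 104  98]
 [237 221 171 150 177 197 202 204 203 202 185 138 104  99]
 [234 199 146 149 183 198 203 200 202 198 177 134 103  98]
 [232 186 135 149 185 199 200 201 201 196 170 126 104  99]
 [233 195 141 148 184 200 202 202 202 195 168 126 102  97]
 [237 217 160 143 178 199 203 203 204 196 170 125 103  98]
 [238 229 191 156 169 190 202 204 203 197 168 127 103  98]
 [239 236 222 197 180 188 200 205 198 186 154 117 101 100]
 [240 236 234 228 220 218 217 214 181 148 119 101  99 100]
 [239 237 237 237 233 230 229 220 163 103  84  91  98  98]
 [240 238 235 232 226 221 223 216 159 101  83  93  98  97]
 [239 234 223 207 191 191 207 206 178 146 122 104 100  99]
 [237 224 191 
[... 939 characters left out ...]
7 141 178 194 200 193 164 102  45  28  29  35  35]
 [100 108 143 181 197 202 194 159 100  42  26  26  30  34]
 [ 99 107 140 180 196 200 192 157  96  41  29  23  28  29]
 [100 105 136 173 192 195 186 151  92  40  26  25  26  32]
 [ 99 105 137 170 184 188 179 147  90  40  25  23  26  30]
 [100 113 158 189 198 197 190 165 104  48  25  24  26  31]
 [100 124 183 219 227 226 219 187 117  51  27  26  26  27]
 [101 134 204 232 238 238 231 187 110  48  28  26  23  27]
 [101 143 215 236 240 240 232 182 102  44  27  29  27  24]
 [102 144 217 237 240 240 233 180  98  42  26  23  25  24]
 [102 145 218 237 240 240 232 180  99  44  26  22  27  23]
 [101 145 219 237 240 240 233 181  98  41  27  25  23  24]]
```

Call:
send_rows([
  [-0.002,0.0013,0.03],
  [-0.002,0.0013,0.065],
  [-0.002,0.0013,0.1],
  [-0.002,0.0013,0.125],
  [-0.002,0.0013,0.145],
  [-0.002,0.0013,0.155],
  [-0.002,0.0013,0.155],
], roll=[0,0,0,0,0,0,0])

```text
time_s: 10.47
position: [543.0, -79.7, 69.1]
tool_rot: [0.691, 0.723, -0.001, -0.002]
contact_force: [-0.5, 0.3, -0.3]
width: 51.2
gripper_force: 0.0
```

Call:
send_rows([
  [0,0,0],
  [0,0,0],
  [0,0,0],
  [0,0,0],
  [0,0,0],
  [0,0,0],
  [0,0,0],
  [0,0,0],
  [0,0,0],
], roll=[0,0,0,0,0,0,0,0,0], hand=255, force=40)

```text
time_s: 11.22
position: [543.6, -79.0, 72.1]
tool_rot: [0.69, 0.724, -0.001, -0.0]
contact_force: [-8.3, 0.4, 8.9]
width: 19.3
gripper_force: 40.0
```

```bash
python3 st.py
```

```text
11.2167 slide [ -0.43 -35.43] F slide x,y,z -8.3 0.8 8.9 w 19.32 40.0 tau [-0.15  1.58  0.02]
```

Call:
send_rows([
  [0.001,0,0],
  [0.004,0,0],
  [0.008,0,0],
  [0.013,0,0],
  [0.018,0,0],
  [0.024,0,0],
  [0.03,0,0],
  [0.036,0,0],
  [0.042,0,0],
  [0.048,0,0],
  [0.054,0,0],
  [0.06,0,0],
  [0.066,0,0],
  [0.072,0,0],
  [0.078,0,0],
  [0.084,0,0],
  [0.089,0,0],
  [0.093,0,0],
  [0.095,0,0],
  [0.095,0,0],
], roll=[0,0,0,0,0,0,0,0,0,0,0,0,0,0,0,0,0,0,0,0])

```text
time_s: 12.88
position: [539.0, 16.4, 72.1]
tool_rot: [0.69, 0.724, -0.001, -0.001]
contact_force: [-9.1, 0.7, 9.4]
width: 18.9
gripper_force: 40.0
```

```bash
python3 st.py; python3 - <<'E'
from h import *
K,T=info('wrist'); im=eyes.read_camera('wrist'); cv2.imwrite('pics/w5.png',im)
np.savez('pics/w5.npz',K=K,T=T)
E
```

```text
12.8833 slide [-0.69 60.1 ] F slide x,y,z -9.0 1.1 9.4 w 18.85 40.0 tau [ 0.14  1.7  -0.01]
```

View pics/w5.png

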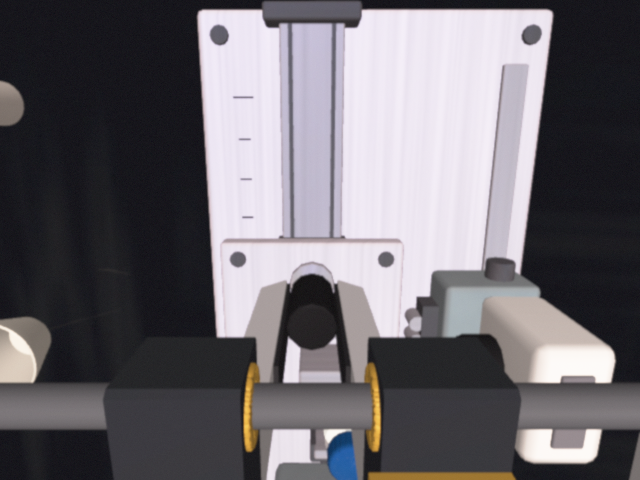

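```bash
python3 - <<'E'
from h import *
d=np.load('pics/w5.npz');K,T=d['K'],d['T']
print([sl(onplane(K,T,p,34)).round(1).tolist() for p in [(222,240),(403,240)]],[[sl(onplane(K,T,p,z)).round(1).tolist() for p in [(412,314),(412,332)]] for z in (26,30)])
im=cv2.imread('pics/w5.png'); print(cv2.cvtColor(im,cv2.COLOR_BGR2GRAY)[304:346,404:420:2])
E
```

```text
[[-43.7, 82.2], [43.6, 82.5]] [[[52.4, 40.5], [53.0, 30.2]], [[51.3, 42.3], [52.0, 32.2]]]
[[233 235 234 235 236 231 127  44]
 [233 234 234 234 236 229 125  44]
 [233 234 234 231 231 226 121  48]
 [233 234 229 213 202 205 109  45]
 [233 230 205 166 155 160  93  45]
 [232 211 159 132 129 130  95  51]
 [229 176 127 122 125 124 107  61]
 [224 142 117 120 123 125 119  75]
 [214 122 114 119 120 125 123  91]
 [196 112 113 118 122 123 123 106]
 [189 109 111 117 120 124 124 116]
 [186 105 110 114 120 122 126 125]
 [193 104 108 113 120 131 142 146]
 [210 110 105 112 127 161 172 173]
 [224 126 104 115 146 185 189 190]
 [230 153 101 122 175 195 196 196]
 [232 184 103 144 190 195 196 196]
 [233 211 112 163 195 196 197 197]
 [233 224 131 176 195 196 194 196]
 [233 231 159 181 194 195 194 195]
 [233 233 178 184 194 195 194 194]
 [232 226 169 184 195 196 194 195]
 [229 194 142 180 196 198 197 196]
 [216 148 126 170 199 197 198 199]
 [191 121 120 153 193 199 198 197]
 [164 115 119 138 177 194 195 194]
 [142 112 116 125 150 175 185 177]
 [135 110 116 118 129 147 157 137]
 [130 107 114 116 123 129 132 105]
 [134 104 111 117 122 124 127 109]
 [152 103 111 117 125 136 145 131]
 [172 101 108 114 137 159 166 157]
 [170  92  95 100 135 156 159 157]
 [126  67  69  74 100 112 114 114]
 [ 66  43  45  47  58  62  62  61]
 [ 39  35  39  39  38  41  40  39]
 [ 38  39  39  37  39  39  38  37]
 [ 40  39  35  39  39  39  38  37]
 [ 37  37  39  36  39  37  37  38]
 [ 37  38  38  38  38  38  37  38]
 [ 39  40  38  38  40  37  37  37]
 [ 36  36  39  39  35  40  39  39]]
```

Call:
send_rows([
  [0.003,0,0],
  [0.007,0,0],
  [0.011,0,0],
  [0.015,0,0],
  [0.019,0,0],
  [0.021,0,0],
  [0.022,0,0],
  [0.022,0,0],
], roll=[0,0,0,0,0,0,0,0])

```text
time_s: 13.6
position: [538.0, 38.2, 72.1]
tool_rot: [0.69, 0.724, -0.001, -0.001]
contact_force: [-9.9, 2.1, 9.6]
width: 19.4
gripper_force: 40.0
```

```bash
python3 st.py
```

```text
13.6 slide [-0.75 81.92] F slide x,y,z -9.8 2.5 9.6 w 19.43 40.0 tau [0.09 1.68 0.04]
```

Call:
send_rows([
  [0.001,0,0],
  [0.002,0,0],
  [0.003,0,0],
  [0.003,0,0],
], roll=[0,0,0,0])

```text
time_s: 13.93
position: [537.8, 41.0, 72.1]
tool_rot: [0.69, 0.724, -0.001, -0.001]
contact_force: [-9.0, -0.4, 9.3]
width: 19.5
gripper_force: 40.0
```

```bash
python3 st.py
```

```text
13.9333 slide [-0.76 84.76] F slide x,y,z -9.1 -0.0 9.3 w 19.47 40.0 tau [-0.12  1.7  -0.02]
```

Call:
send_rows([
  [0.001,0,0],
  [0.002,0,0],
  [0.002,0,0],
], roll=[0,0,0])

```text
time_s: 14.18
position: [537.8, 42.9, 72.1]
tool_rot: [0.69, 0.724, -0.001, -0.0]
contact_force: [-9.0, -0.5, 9.5]
width: 19.0
gripper_force: 40.0
```

```bash
python3 st.py
```

```text
14.1833 slide [-0.74 86.64] F slide x,y,z -9.0 -0.1 9.5 w 18.97 40.0 tau [-0.23  1.67 -0.01]
```

Call:
send_rows([
  [0.001,0,0],
  [0.002,0,0],
  [0.002,0,0],
], roll=[0,0,0])

```text
time_s: 14.43
position: [537.7, 44.6, 72.1]
tool_rot: [0.69, 0.724, -0.001, -0.0]
contact_force: [-10.2, -3.6, 10.0]
width: 19.4
gripper_force: 40.0
```

```bash
python3 st.py
```

```text
14.4333 slide [-0.76 88.3 ] F slide x,y,z -10.4 -3.1 10.0 w 19.41 40.0 tau [-0.76  1.7   0.06]
```

The force is rising at y≈88, so the ridge has begun and the notch is near 98. I'll use small steps.

Call:
send_rows([
  [0.001,0,0],
  [0.002,0,0],
  [0.002,0,0],
], roll=[0,0,0])

```text
time_s: 14.68
position: [537.5, 46.6, 72.1]
tool_rot: [0.69, 0.724, -0.001, -0.0]
contact_force: [-8.7, -4.2, 9.2]
width: 19.4
gripper_force: 40.0
```

```bash
python3 st.py
```

```text
14.6833 slide [-0.79 90.36] F slide x,y,z -8.9 -3.8 9.2 w 19.38 40.0 tau [-0.63  1.71  0.06]
```

Call:
send_rows([
  [0.001,0,0],
  [0.0015,0,0],
  [0.0015,0,0],
], roll=[0,0,0])

```text
time_s: 14.93
position: [537.5, 48.5, 72.1]
tool_rot: [0.69, 0.724, -0.001, -0.001]
contact_force: [-8.9, 0.3, 9.8]
width: 19.4
gripper_force: 40.0
```

```bash
python3 st.py
```

```text
14.9333 slide [-0.78 92.23] F slide x,y,z -8.9 0.7 9.8 w 19.43 40.0 tau [-0.02  1.73  0.04]
```

Call:
send_rows([
  [0.001,0,0],
  [0.0015,0,0],
  [0.0015,0,0],
], roll=[0,0,0])

```text
time_s: 15.18
position: [537.4, 50.3, 72.1]
tool_rot: [0.69, 0.724, -0.0, -0.001]
contact_force: [-9.9, 3.3, 9.6]
width: 18.4
gripper_force: 40.0
```

```bash
python3 st.py
```

```text
15.1833 slide [-0.81 94.07] F slide x,y,z -9.7 3.7 9.6 w 18.43 40.0 tau [ 0.41  1.75 -0.02]
```

Call:
send_rows([
  [0.001,0,0],
  [0.001,0,0],
], roll=[0,0])

```text
time_s: 15.35
position: [537.3, 51.4, 72.1]
tool_rot: [0.69, 0.724, -0.0, -0.001]
contact_force: [-10.0, 2.8, 9.5]
width: 19.7
gripper_force: 40.0
```

```bash
python3 st.py
```

```text
15.35 slide [-0.81 95.13] F slide x,y,z -9.9 3.2 9.5 w 19.65 40.0 tau [ 0.48  1.71 -0.02]
```

Call:
send_rows([
  [0.001,0,0],
  [0.001,0,0],
  [0.001,0,0],
], roll=[0,0,0])

```text
time_s: 15.6
position: [537.3, 52.3, 72.0]
tool_rot: [0.69, 0.724, -0.0, -0.001]
contact_force: [-9.2, 2.1, 9.3]
width: 19.2
gripper_force: 40.0
```

```bash
python3 st.py
```

```text
15.6 slide [-0.81 96.05] F slide x,y,z -9.1 2.5 9.3 w 19.18 40.0 tau [0.36 1.76 0.04]
```

Call:
send_rows([
  [0.001,0,0],
  [0.001,0,0],
  [0.001,0,0],
], roll=[0,0,0])

```text
time_s: 15.85
position: [537.2, 53.0, 72.1]
tool_rot: [0.69, 0.724, -0.001, -0.001]
contact_force: [-8.6, 0.0, 9.8]
width: 19.3
gripper_force: 40.0
```

```bash
python3 st.py
```

```text
15.85 slide [-0.81 96.76] F slide x,y,z -8.6 0.4 9.8 w 19.33 40.0 tau [-0.09  1.69  0.06]
```

The ball has dropped in: force went −3.8 → +3.7 → ~0. I'll open briefly so the stage centres itself, then grip again.

Call:
send_rows([
  [0.0004,0,0],
  [0.0004,0,0],
  [0.0004,0,0],
  [0.0004,0,0],
  [0.0004,0,0],
], roll=[0,0,0,0,0], hand=170)

```text
time_s: 16.27
position: [538.0, 53.3, 71.5]
tool_rot: [0.69, 0.724, 0.0, 0.0]
contact_force: [-0.7, 0.1, -1.2]
width: 31.3
gripper_force: 0.0
```

```bash
python3 st.py; python3 - <<'E'
from h import *
K,T=info('wrist'); im=eyes.read_camera('wrist'); cv2.imwrite('pics/w6.png',im); np.savez('pics/w6.npz',K=K,T=T)
E
```

```text
16.2667 slide [-2.000e-02  9.702e+01] F slide x,y,z -0.7 0.2 -1.2 w 31.3 0.0 tau [ 0.02 -0.07 -0.08]
```

Call:
send_rows([
  [0,0,0],
  [0,0,0],
  [0,0,0],
  [0,0,0],
  [0,0,0],
  [0,0,0],
  [0,0,0],
  [0,0,0],
], roll=[0,0,0,0,0,0,0,0], hand=255, force=25)

```text
time_s: 16.98
position: [537.2, 53.3, 71.3]
tool_rot: [0.69, 0.724, -0.001, -0.001]
contact_force: [-6.1, -0.4, 4.0]
width: 19.5
gripper_force: 25.0
```

```bash
python3 st.py; python3 - <<'E'
from h import *
im=eyes.read_camera('side')
K,T=info('side'); cv2.imwrite('pics/s2.png',cv2.resize(im[150:330,240:440],None,fx=3.3,fy=3.3,interpolation=cv2.INTER_CUBIC))
E
```

```text
16.9833 slide [-0.83 97.03] F slide x,y,z -6.1 -0.2 4.0 w 19.53 25.0 tau [-0.1   1.05 -0.01]
```

View pics/w6.png

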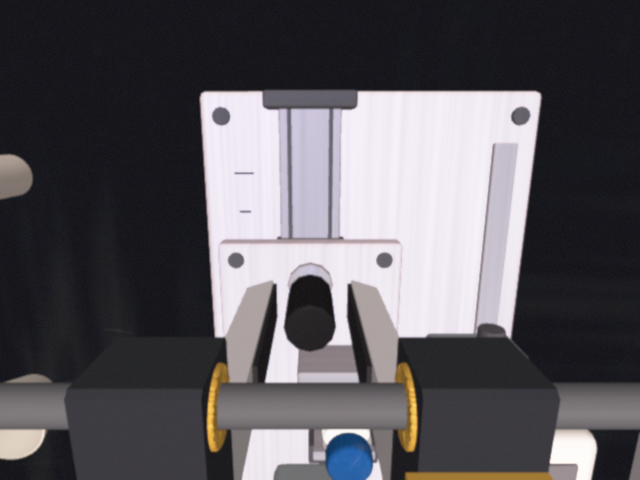

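View pics/s2.png

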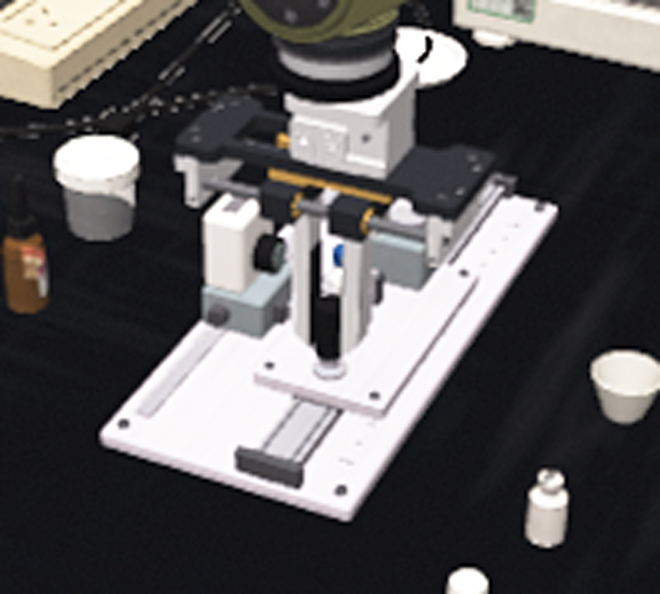

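The wrist view shows the knob between the fingers at (310,320), the deck edge at row 240, and the blue cap upright against the V jaw at (349,457). The side view shows the stage beside the reading head with the knob pinched and the bystanders untouched. The travel of about 132 mm matches the measured notch.

```bash
python3 -c "
from h import *
print(bot.job_done())"
```

```text
the job is handed in; nothing more can be done
None
```

I turned the crank to its stop (17 N felt there), clamping the vial with the stage at its parking end, though it may have slid about 1 mm. I then slid the stage about 132 mm until the ball clicked into the notch, and handed in at about 17 s still holding the knob; the hand-in gave no verdict.

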